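# Lock a fresh filter cartridge into the bench fume extractor

### The job

Fit the fresh filter cartridge (white with blue grip bar) into the collar on top of the fume extractor: rest it on the collar, feel with a light touch for the three mouths, let its lugs go down through them onto the ledge, then twist it clockwise (seen from above) under light pressure until the lugs drop into the locking notches. Let go of it locked and level. Handle it gently, never forcing or dropping it, and leave the spent brown cartridge, the bottle, the jar and the solder reel where they are.

Things in the scene. Friction and masses are not known exactly. Their poses are not given: they have to be found in the camera images.
- fresh_mid (a point): Fresh filter cartridge (loose, 0.3 to 0.55 kg): white drum 80 mm in diameter, 68 mm high, foot tapered to 68 mm over its lowest 10 mm, blue band, blue grip bar on top. The point is on its axis, 48 mm above its underside: drum top 20 mm above it. z is up. The bar runs along x through the axis: 66 mm long, 14 mm thick, standing 28 mm above the drum top.
- fresh_lug (a point): Point on the fresh cartridge: on the axis, level with the underside of its three lugs (40 mm above the drum's underside); axes as fresh_mid. The lugs are 12 mm wide, 5 mm thick and reach 48.5 mm from the axis, at 0, 120 and 240 degrees from x, counted about z; red ticks on the drum's top mark them.
- spent_mid (a point): Spent cartridge (loose), of the same shape but dirty brown with a dark grip bar; the point is placed the same way. Leave it standing where it is.
- extractor: Fume extractor, fixed: light grey case 220 (x) x 240 (y) x 110 mm high, origin under its centre on the table, z up. In its top a round well with a dark collar. The collar's three mouths lie at 60, 180 and 300 degrees from x about z, give or take 22: the ring is clamped firmly as last set, and its setting is not measured, so see it or feel for it.
- collar_top (a point): On the collar's axis, level with the top of its lip, 131.5 mm above the table; axes as the extractor's. Bore 87 mm, outside 115 mm, lip 4 mm thick, all rigid. A white dot on the flange marks each mouth: a gap in the lip 26 degrees wide; a lug (16 degrees wide there) has about 5 degrees to spare either way.
- ledge_level (a point): On the collar's axis, level with the ledge under the mouths, 10.5 mm below the lip's top; axes as the extractor's. The channel under the lip is 6.5 mm high. It is solid anticlockwise of a mouth; clockwise (from above) the ledge runs on to the notch.
- notch_level (a point): On the collar's axis, level with the floor of the locking notches, 5 mm below the ledge: the lugs' undersides lie here when locked. Each notch is 24 degrees wide, centred 45 degrees clockwise (from above) of its mouth, under a red dot on the lip, with a hard stop at its far side.
- cleaner: Turquoise solvent dispenser bottle (loose), 44 mm in diameter, 139 mm high, steel cap; origin under its centre. Bystander.
- flux_jar: Small amber jar with a black cap (loose), 48 mm in diameter, 55 mm high; origin under its centre. Bystander.
- solder_reel: Solder reel standing on its flange (loose), 60 mm in diameter, 46 mm high; origin under its centre. Bystander.
Things that resemble listed ones, but are neither listed nor needed, are in the scene too. Leave any turquoise or yellow look-alike of the part that bears fresh_mid alone.

How it is judged:
On the way:
1. the cartridge's lugs are down through the mouths, on the ledge, not yet locked (z of fresh_mid in the frame of collar_top between -0.005 and 0 m and horizontal distance between fresh_mid and collar_top below 0.006 m and angle between fresh_mid's own z axis and vertical below 0.08 rad), for 0.1 s.
At the end, for the whole second after the job is handed in: The fresh cartridge hangs at rest in the collar with its lugs down in the locking notches: its point 5.3 to 10.5 mm below the collar's top (7.5 when fully down), within 6 mm of the collar's axis, upright within 0.05 rad (z of fresh_mid in the frame of collar_top between -0.0105 and -0.0053 m and horizontal distance between fresh_mid and collar_top below 0.006 m and angle between fresh_mid's own z axis and vertical below 0.05 rad and linear speed of fresh below 0.02 m/s); the robot touches nothing.
It fails at once if the cartridge is forced, knocked or dropped against the extractor (more than 40 N) (contact force between fresh and extractor above 40 N).
It fails at once if the spent cartridge, the bottle, the jar or the reel is disturbed (shifted more than 20 mm) (distance of any of spent_mid, cleaner, flux_jar, solder_reel from where it was at the start of the episode above 0.02 m).
It also fails if it takes over 72 s, if anything falls off the work surface, if the arm or the gripper's body presses on something with over 40 N, if the wrist force passes 120 N, or if a joint passes its speed limit or range.

### The arm

A 6-joint arm with a two-finger parallel gripper is mounted at the origin on the work surface. World frame = base frame: x ahead of the robot, y to its left, z up, the work surface at z = 0. Lengths are in m, angles in rad, forces in N, time in s.
With the tool pointing down it reaches from about 0.425 to 0.95 m from the base axis. Payload 3.5 kg.
Tool frame: the origin (TCP) lies on the centre line of the jaws, within the pads' length; the fingertips stand 11 mm ahead of it and the grasp point (between the pads) lies 8 mm behind it; y points along the fingers, x is the direction in which the jaws open and shut, and the axes are right-handed (so a half turn about y gives the same grasp; the last joint's range is limited). The gripper opens to 85 mm and grips with 20 to 120 N. Pads are 22 mm wide; open, the fingers measure 114 mm over their backs; the gripper's body (76 mm by 85 mm) begins 54 mm behind the grasp point. The pads swing forward as they close: fully open they stand 13 mm farther back than shut.
Start: joints at [1.133, 0.286, 1.577, -0, 1.279, -0.15], TCP at [0.192, 0.647, 0.242] pointing down, gripper open.
Joint ranges: [-2.77, 2.77], [-0.9, 2.22], [0.21, 2.48], [-1.53, 4.67], [0.24, 2.81], [-2.84, 2.84]. Speed limits (rad/s): [2.79, 2.79, 3.14, 3.14, 3.14, 3.14].

### API

Orientations are given as a unit quaternion [x, y, z, w].
In Python, from plant import get_state, read_camera, sign_off gives the robot as it stands.
- The arm moves only by the shell command python3 -m inch 'ROWS' [FORCE]. ROWS is JSON, a list of rows, each an object of numbers: "ax", "ay", "az": the turn, a rotation vector about the tool's x, y, z in rad; "x", "y", "z": the shift along the tool's x, y, z in mm; "hand": the closure, from -1 (fully open) to 1 (shut). In form: [{"ax": .., "ay": .., "az": .., "x": .., "y": .., "z": .., "hand": ..}, ...]. A call has 1 to 5 rows; each row shifts and turns the commanded pose from where the row before left it, along the tool's axes as they then stand; what a row does not reach is not made up. A row lasts 1/12 s, in which the tool goes at most 41.7 mm and 7.16 degrees, less where a joint would pass 70% of its speed; a pose out of reach is approached as far as the arm can. A call with a gripper value outside its range is refused whole. The fingers move at their own pace and stop on an object; FORCE is the grip in N (left out, the last holds). Time passes only in rows, so rows that do not move let the fingers close. It gives the time, the measured TCP pose, the force and the opening at its end, in the units of the state.
- get_state(): the state, without advancing time (a new reading comes with each control period).
- read_camera(name): name is "side" or "top"; returns a dict with "img" (420x560x3 uint8, red, green, blue), "fov_y" (degrees; the focal length in pixels is half the picture's height over the tangent of half this angle, whatever the lens; pixels are square), "cx", "cy" (the principal point, pixels), "T" (4x4, takes a point from camera to world coordinates). Camera axes: x right, y down, z forward; pixel columns grow to the right and rows downward; lengths in m; the calibration is good to about 2 mm. A picture is of the moment at which its call begins. There is no depth.
- sign_off(): hands the job in, once; it reports no verdict.
The state is a dict: "time": time; "qpos": joint angles; "dq": joint speeds; "joint_efforts": joint torques, N m; "eef_pos": TCP position; "tcp_rot": TCP orientation; "contact_force": force on the tool from outside, world axes, zero at the start; "wrist_torque": the same for the moment, N m; "opening": opening from 0.0 (shut) to 1.0 (fully open).
Only numpy, scipy, OpenCV 4.12 (cv2) and the standard library are available. Lean on these libraries where they do the work, as an engineer would, in place of code of your own. Each camera call takes 0.05 s, during which the arm holds its last target. There are 200 camera calls.

## Working session

There is one attempt and no reset: what is moved stays moved. The work goes in short steps, Python scripts to look and compute and a shell command to move; the robot and the scene stay as the last step left them, time stands still between calls to the robot, and variables do not carry over. Pictures are saved under pics/ and viewed, about 8 in all and at most 12, crops included, and the job is handed in when it is done.

```bash
mkdir -p pics; ls; python3 - <<'E'
from plant import *
import cv2,numpy as np
for n in("top","side"):
    c=read_camera(n); cv2.imwrite(f"pics/{n}0.png",c["img"][:,:,::-1]); print(n,c["fov_y"],c["cx"],c["cy"],np.round(c["T"],4).tolist())
s=get_state(); print({k:np.round(v,3).tolist() for k,v in s.items()})
E
```

```text
pics
top 53.988915011744005 284.364301955329 202.58339980502507 [[-0.0269, -0.9881, 0.1515, 0.3903], [-0.9996, 0.0247, -0.0166, -0.1146], [0.0126, -0.1519, -0.9883, 0.9889], [0.0, 0.0, 0.0, 1.0]]
side 46.89926628916072 279.43135198982327 211.74941079666525 [[0.9624, -0.2054, 0.1777, 0.3493], [-0.2716, -0.7167, 0.6423, -0.8077], [-0.0046, -0.6664, -0.7456, 0.9202], [0.0, 0.0, 0.0, 1.0]]
{'time': 0.1, 'qpos': [1.133, 0.287, 1.578, -0.0, 1.279, -0.15], 'dq': [0.001, -0.002, -0.004, 0.0, -0.002, 0.001], 'joint_efforts': [0.001, -40.729, -29.37, -0.0, 0.003, -0.0], 'eef_pos': [0.191, 0.647, 0.241], 'tcp_rot': [0.567, 0.422, -0.424, -0.566], 'contact_force': [1.109, 0.137, -0.126], 'wrist_torque': [-0.005, 0.012, 0.001], 'opening': 1.001}
```

View pics/top0.png

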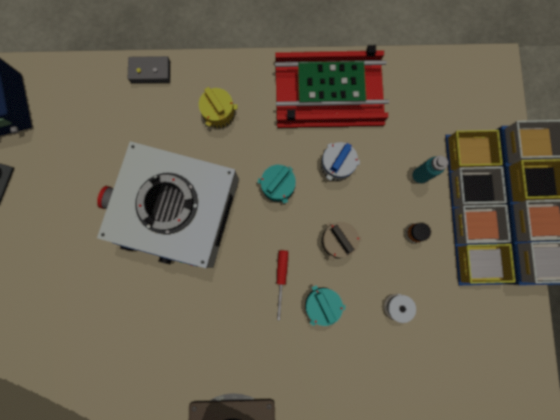

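View pics/side0.png

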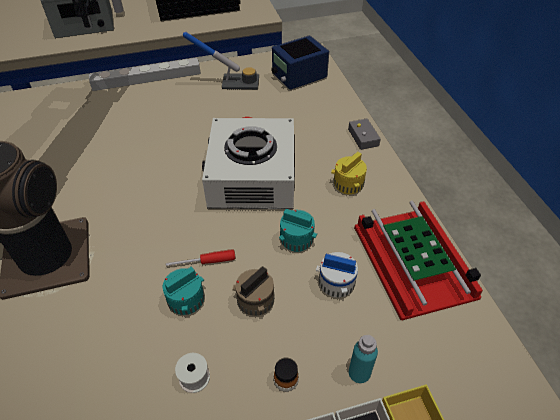

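Top view candidates: the white one with a blue bar at (340,161) is the fresh cartridge. The others are brown (341,240), which is spent, turquoise (278,183) and (324,307), and yellow (217,107). The collar is at about (167,203). I'll confirm with one enlarged crop of the fresh cartridge and the collar.

```bash
cat > h.py <<'E'
import numpy as np,cv2
from plant import *
from scipy.spatial.transform import Rotation as R
def ray(c,uv):
    f=210/np.tan(np.radians(c["fov_y"]/2)); d=np.array([(uv[0]-c["cx"])/f,(uv[1]-c["cy"])/f,1.])
    T=np.array(c["T"]); return T[:3,3],T[:3,:3]@d
def plane(c,uv,z):
    o,d=ray(c,uv); return o+d*(z-o[2])/d[2]
def proj(c,p):
    T=np.array(c["T"]); q=T[:3,:3].T@(np.asarray(p)-T[:3,3]); f=210/np.tan(np.radians(c["fov_y"]/2))
    return np.array([c["cx"]+f*q[0]/q[2],c["cy"]+f*q[1]/q[2]])
def tri(c1,u1,c2,u2):
    o1,d1=ray(c1,u1);o2,d2=ray(c2,u2)
    s=np.linalg.lstsq(np.c_[d1,-d2],o2-o1,rcond=None)[0]
    a,b=o1+s[0]*d1,o2+s[1]*d2; return (a+b)/2,np.linalg.norm(a-b)
def blobs(img,lo,hi,box,amin=3):
    x0,y0,x1,y1=box; h=cv2.cvtColor(img,cv2.COLOR_RGB2HSV)[y0:y1,x0:x1]
    m=cv2.inRange(h,np.array(lo),np.array(hi)); n,_,st,ce=cv2.connectedComponentsWithStats(m)
    return [(st[i,4],np.round(ce[i]+[x0,y0],2).tolist()) for i in range(1,n) if st[i,4]>=amin],m
E
python3 - <<'E'
from h import *
t=read_camera("top");s=read_camera("side")
def crop(c,x,y,r,S=400): return cv2.resize(c["img"][y-r:y+r,x-r:x+r,::-1],(S,S),interpolation=cv2.INTER_CUBIC)
cv2.imwrite("pics/c1.png",np.vstack([np.hstack([crop(t,168,203,38,300),crop(t,341,161,25,300)]),np.hstack([crop(s,249,145,35,300),crop(s,338,272,25,300)])]))
r=R.from_quat(get_state()["tcp_rot"]); print(r.as_matrix().round(3))
for nm,c,b in(("top",t,(318,138,365,185)),("side",s,(315,245,362,300))):
    bl,m=blobs(c["img"],(105,120,60),(125,255,255),b); print(nm,bl)
    pts=np.argwhere(m)[:,::-1].astype(np.float32)+b[:2]; print(cv2.minAreaRect(pts))
E
```

```text
[[ 0.284 -0.001 -0.959]
 [ 0.959 -0.001  0.284]
 [-0.002 -1.     0.   ]]
top [(np.int32(189), [340.93, 157.29])]Traceback (most recent call last):
  File "<stdin>", line 8, in <module>
cv2.error: OpenCV(4.12.0) /io/opencv/modules/imgproc/src/convhull.cpp:143: error: (-215:Assertion failed) total >= 0 && (depth == CV_32F || depth == CV_32S) in function 'convexHull'
```

View pics/c1.png

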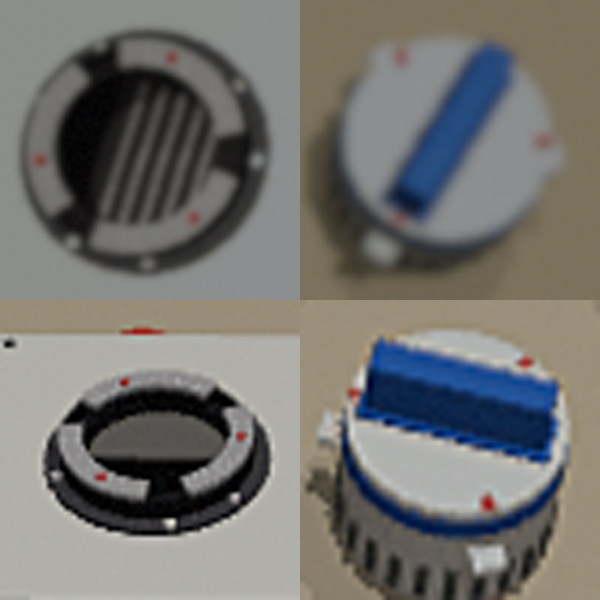

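The crop confirms the fresh cartridge: white drum, blue bar, and three red ticks, the lower-left one at the bar's +x end. The collar shows three gaps in the lip and three red lip dots. Two of the five white dots aren't at gaps. I'll use the red dots and ticks for the centres and angles.

```bash
cat > m.py <<'E'
from h import *
def spot(c,p,r=3,kind="red"):
    x,y=int(round(p[0])),int(round(p[1])); w=c["img"][y-r:y+r+1,x-r:x+r+1].astype(float)
    v=w[...,0]-w[...,1:].max(2) if kind=="red" else w.min(2)
    v=np.clip(v-np.median(v)-.25*(v.max()-np.median(v)),0,None); Y,X=np.mgrid[-r:r+1,-r:r+1]
    return np.array([x+(v*X).sum()/v.sum(),y+(v*Y).sum()/v.sum()])
E
python3 - <<'E'
from m import *
t=read_camera("top");s=read_camera("side")
ct=[(130+x*76/300,165+y*76/300) for x,y in((172,57),(194,217),(40,160))]
cs=[(214+x*70/300,110+y*70/300) for x,y in((240,136),(101,177),(124,82))]
ft=[(316+x/6,136+y/6) for x,y in((100,218),(243,142),(101,58))]
fs=[(313+x/6,247+y/6) for x,y in((53,93),(187,203),(225,62))]
def rep(nm,c,P,z,kind="red"):
    W=np.array([plane(c,spot(c,p,kind=kind),z) for p in P]);m=W.mean(0)
    d=W-m; print(nm,m.round(4),"ang",np.degrees(np.arctan2(d[:,1],d[:,0])).round(1),"r",np.hypot(d[:,0],d[:,1]).round(4)); return m
rep("collar top",t,ct,.1315);rep("collar side",s,cs,.1315)
rep("fresh top",t,ft,.068);rep("fresh side",s,fs,.068)
for P,Q in((ct,cs),(ft,fs)):
    for p in P:
        L=[tri(t,spot(t,p),s,spot(s,q)) for q in Q]; i=np.argmin([l[1] for l in L]); print(i,L[i][0].round(4),round(L[i][1],4))
# collar white dots
wt=[(130+x*76/300,165+y*76/300) for x,y in((100,45),(257,160),(73,243))]
rep("white top",t,wt,.125,"w")
# bar direction
bl,m=blobs(t["img"],(105,120,60),(125,255,255),(318,138,365,185)); pts=np.argwhere(m)[:,::-1].astype(np.float32)+(318,138)
b=cv2.minAreaRect(pts.astype(np.float32)); print(b, plane(t,b[0],.096).round(4))
# neighbours
for nm,uv,z in(("spent",(341,240),.07),("turq",(278,183),.07),("bottle",(435,165),.139),("yellow",(217,107),.07)): print(nm,plane(t,uv,z).round(3))
E
```

```text
collar top [0.5309 0.124  0.1315] ang [ -21.8 -141.8   98. ] r [0.0505 0.0508 0.0506]
collar side [0.5315 0.1255 0.1315] ang [ -21.6 -141.6   98.4] r [0.0503 0.0503 0.0503]
fresh top [ 0.6305 -0.2612  0.068 ] ang [147.3 -92.8  26.1] r [0.0377 0.0369 0.0373]
fresh side [ 0.6314 -0.2595  0.068 ] ang [146.7 -93.   26.4] r [0.0373 0.037  0.037 ]
0 [0.5776 0.1048 0.1334] 0.0002
1 [0.4913 0.0922 0.1333] 0.0009
2 [0.5238 0.1738 0.1327] 0.0002
0 [ 0.5989 -0.2406  0.0702] 0.0012
1 [ 0.6285 -0.2977  0.0701] 0.0005
2 [ 0.6635 -0.2445  0.0701] 0.0003
white top [0.5287 0.1216 0.125 ] ang [ 22.2 -97.7 144. ] r [0.0683 0.066  0.0673]
((340.9944152832031, 157.30899047851562), (6.6779866218566895, 29.997940063476562), 32.0053825378418) [ 0.6263 -0.2588  0.096 ]
spent [ 0.444 -0.254  0.07 ]
turq [ 0.577 -0.117  0.07 ]
bottle [ 0.593 -0.451  0.139]
yellow [0.761 0.021 0.07 ]
```

Both views agree. The collar is at (0.531, 0.125) with mouths at 23.3° plus multiples of 120°. The fresh cartridge is at (0.631, -0.260), yaw 146.8°. The jaw axis must be at 56.8°, so I turn ay +0.29. Moving above it now.

```bash
a='{"x":-19.3,"z":-34.7}'; unset a
python3 -m inch '[{"x":-19.3,"z":-34.7},{"x":-19.3,"z":-34.7},{"x":-19.3,"z":-34.7},{"x":-19.3,"z":-34.7},{"x":-19.3,"z":-34.7}]' 40
python3 -m inch '[{"x":-19.3,"z":-34.7},{"x":-19.3,"z":-34.7},{"x":-19.3,"z":-34.7},{"x":-19.3,"z":-34.7},{"x":-19.3,"z":-34.7}]'
python3 -m inch '[{"x":-19.3,"z":-34.7},{"x":-19.3,"z":-34.7},{"x":-19.3,"z":-34.7},{"x":-19.3,"z":-34.7},{"x":-36.5,"z":-14.9}]'
python3 -m inch '[{"x":-36.5,"z":-14.9},{"x":-36.5,"z":-14.9},{"x":-36.5,"z":-14.9},{"x":-36.5,"z":-14.9},{"x":-36.5,"z":-14.9}]'
python3 -m inch '[{"x":-36.5,"z":-14.9},{"x":-36.5,"z":-14.9},{"x":-36.5,"z":-14.9},{"x":-36.5,"z":-14.9},{"x":-36.5,"z":-14.9}]'
python3 -m inch '[{"x":-36.5,"z":-14.9},{"x":-36.5,"z":-14.9},{"ay":0.097},{"ay":0.097},{"ay":0.097}]'
cat > d.py <<'E'
import sys
from h import *
# tool-frame shift (mm) and turn (rad about tool y) to target x y z, jaw angle deg
s=get_state(); r=R.from_quat(s["tcp_rot"]); M=r.as_matrix()
p=np.array(s["eef_pos"]); t=np.array([float(v) for v in sys.argv[1:4]]); a=np.radians(float(sys.argv[4]))
print("t",round(s["time"],2),"pos",p.round(4),"jaw",np.degrees(np.arctan2(M[1,0],M[0,0])).round(2),"tilt",M[2].round(4),"F",np.round(s["contact_force"],1),"Tq",np.round(s["wrist_torque"],2),"op",round(s["opening"],3))
T=np.c_[[np.cos(a),np.sin(a),0],[0,0,-1],[-np.sin(a),np.cos(a),0]]
print("shift",(M.T@(t-p)*1000).round(1),"turn",R.from_matrix(M.T@T).as_rotvec().round(4))
E
python3 d.py 0.631 -0.2603 0.082 56.8
```

```text
t 0.3 pos [0.1915 0.6471 0.2419] jaw 73.51 tilt [-7.e-04 -1.e+00  1.e-04] F [ 0.5 -1.3 -0.3] Tq [ 0.01  0.01 -0.05] op 1.003
shift [-745.2  160.3 -679. ] turn [-0.      0.2916 -0.0008]validation failed for argument at $[0]...
validation failed for argument at $[0]...
validation failed for argument at $[0]...
validation failed for argument at $[0]...
validation failed for argument at $[0]...
validation failed for argument at $[0]...
```

Rows seem to need every key.

```bash
python3 -m inch '[{"ax":0,"ay":0,"az":0,"x":-19.3,"y":0,"z":-34.7,"hand":-1},{"ax":0,"ay":0,"az":0,"x":-19.3,"y":0,"z":-34.7,"hand":-1},{"ax":0,"ay":0,"az":0,"x":-19.3,"y":0,"z":-34.7,"hand":-1},{"ax":0,"ay":0,"az":0,"x":-19.3,"y":0,"z":-34.7,"hand":-1},{"ax":0,"ay":0,"az":0,"x":-19.3,"y":0,"z":-34.7,"hand":-1}]' 40
python3 d.py 0.58 0.25 0.24 73.5
```

```text
time: 0.72
eef_pos: [0.3313, 0.5041, 0.2424]
tcp_rot: [-0.566, -0.423, 0.423, 0.566]
contact_force: [0.8, 0.3, 0.4]
opening: 1.001
t 0.72 pos [0.3313 0.5041 0.2424] jaw 73.55 tilt [ 2.e-04 -1.e+00 -1.e-04] F [0.8 0.3 0.4] Tq [ 0.03 -0.02 -0.06] op 1.001
shift [-173.3    2.4 -310.4] turn [0.0001 0.0008 0.0002]
```

```bash
python3 -m inch '[{"ax":0,"ay":0,"az":0,"x":-19.3,"y":0,"z":-34.7,"hand":-1},{"ax":0,"ay":0,"az":0,"x":-19.3,"y":0,"z":-34.7,"hand":-1},{"ax":0,"ay":0,"az":0,"x":-19.3,"y":0,"z":-34.7,"hand":-1},{"ax":0,"ay":0,"az":0,"x":-19.3,"y":0,"z":-34.7,"hand":-1},{"ax":0,"ay":0,"az":0,"x":-19.3,"y":0,"z":-34.7,"hand":-1}]' >/dev/null
python3 -m inch '[{"ax":0,"ay":0,"az":0,"x":-19.3,"y":0,"z":-34.7,"hand":-1},{"ax":0,"ay":0,"az":0,"x":-19.3,"y":0,"z":-34.7,"hand":-1},{"ax":0,"ay":0,"az":0,"x":-19.3,"y":0,"z":-34.7,"hand":-1},{"ax":0,"ay":0,"az":0,"x":-36.5,"y":0,"z":-14.9,"hand":-1},{"ax":0,"ay":0,"az":0,"x":-36.5,"y":0,"z":-14.9,"hand":-1}]' >/dev/null
python3 -m inch '[{"ax":0,"ay":0,"az":0,"x":-36.5,"y":0,"z":-14.9,"hand":-1},{"ax":0,"ay":0,"az":0,"x":-36.5,"y":0,"z":-14.9,"hand":-1},{"ax":0,"ay":0,"az":0,"x":-36.5,"y":0,"z":-14.9,"hand":-1},{"ax":0,"ay":0,"az":0,"x":-36.5,"y":0,"z":-14.9,"hand":-1},{"ax":0,"ay":0,"az":0,"x":-36.5,"y":0,"z":-14.9,"hand":-1}]'
python3 -m inch '[{"ax":0,"ay":0,"az":0,"x":-36.5,"y":0,"z":-14.9,"hand":-1},{"ax":0,"ay":0,"az":0,"x":-36.5,"y":0,"z":-14.9,"hand":-1},{"ax":0,"ay":0,"az":0,"x":-36.5,"y":0,"z":-14.9,"hand":-1},{"ax":0,"ay":0,"az":0,"x":-36.5,"y":0,"z":-14.9,"hand":-1},{"ax":0,"ay":0,"az":0,"x":-36.5,"y":0,"z":-14.9,"hand":-1}]' >/dev/null
python3 -m inch '[{"ax":0,"ay":0,"az":0,"x":-36.5,"y":0,"z":-14.9,"hand":-1},{"ax":0,"ay":0.0977,"az":0,"x":0,"y":0,"z":0,"hand":-1},{"ax":0,"ay":0.0977,"az":0,"x":0,"y":0,"z":0,"hand":-1},{"ax":0,"ay":0.0977,"az":0,"x":0,"y":0,"z":0,"hand":-1},{"ax":0,"ay":0,"az":0,"x":0,"y":0,"z":0,"hand":-1}]'
python3 d.py 0.631 -0.2603 0.082 56.8
```

```text
time: 1.97
eef_pos: [0.5802, 0.0022, 0.2425]
tcp_rot: [0.567, 0.423, -0.423, -0.566]
contact_force: [1.1, 1.0, 0.4]
opening: 0.999
time: 2.8
eef_pos: [0.6038, -0.2319, 0.2421]
tcp_rot: [-0.623, -0.335, 0.335, 0.623]
contact_force: [-0.2, -0.7, -0.9]
opening: 0.998
t 2.8 pos [ 0.6038 -0.2319  0.2421] jaw 56.57 tilt [ 1.e-04 -1.e+00  4.e-04] F [-0.2 -0.7 -0.9] Tq [ 0.01  0.02 -0.01] op 0.998
shift [ -8.8 160.1 -38.4] turn [-0.0004 -0.004   0.0001]
```

```bash
python3 -m inch '[{"ax":0,"ay":-0.004,"az":0,"x":-8.8,"y":0,"z":-38.4,"hand":-1},{"ax":0,"ay":0,"az":0,"x":0,"y":40,"z":0,"hand":-1},{"ax":0,"ay":0,"az":0,"x":0,"y":35,"z":0,"hand":-1},{"ax":0,"ay":0,"az":0,"x":0,"y":25,"z":0,"hand":-1},{"ax":0,"ay":0,"az":0,"x":0,"y":10,"z":0,"hand":-1}]'
python3 -m inch '[{"ax":0,"ay":0,"az":0,"x":0,"y":0,"z":0,"hand":-1},{"ax":0,"ay":0,"az":0,"x":0,"y":15,"z":0,"hand":-1},{"ax":0,"ay":0,"az":0,"x":0,"y":15,"z":0,"hand":-1},{"ax":0,"ay":0,"az":0,"x":0,"y":10,"z":0,"hand":-1},{"ax":0,"ay":0,"az":0,"x":0,"y":8,"z":0,"hand":-1}]'
python3 -m inch '[{"ax":0,"ay":0,"az":0,"x":0,"y":0,"z":0,"hand":-1},{"ax":0,"ay":0,"az":0,"x":0,"y":0,"z":0,"hand":-1}]'
python3 d.py 0.631 -0.2603 0.082 56.8
```

```text
time: 3.22
eef_pos: [0.6286, -0.2581, 0.1265]
tcp_rot: [-0.618, -0.336, 0.34, 0.624]
contact_force: [-0.7, 0.8, -1.2]
opening: 1.003
time: 3.63
eef_pos: [0.6311, -0.2596, 0.0835]
tcp_rot: [-0.621, -0.337, 0.337, 0.622]
contact_force: [0.2, 0.6, -0.3]
opening: 0.996
time: 3.8
eef_pos: [0.631, -0.2596, 0.0838]
tcp_rot: [-0.621, -0.337, 0.337, 0.622]
contact_force: [-0.1, -0.5, 1.1]
opening: 1.0
t 3.8 pos [ 0.631  -0.2596  0.0838] jaw 56.96 tilt [-0.e+00 -1.e+00  9.e-04] F [-0.1 -0.5  1.1] Tq [ 0.04 -0.07  0.04] op 1.0
shift [-0.6  1.8 -0.3] turn [-0.0009  0.0027 -0.    ]
```

```bash
python3 -m inch '[{"ax":0,"ay":0.003,"az":0,"x":-0.6,"y":1.3,"z":-0.3,"hand":-1},{"ax":0,"ay":0,"az":0,"x":0,"y":0,"z":0,"hand":1},{"ax":0,"ay":0,"az":0,"x":0,"y":0,"z":0,"hand":1},{"ax":0,"ay":0,"az":0,"x":0,"y":0,"z":0,"hand":1},{"ax":0,"ay":0,"az":0,"x":0,"y":0,"z":0,"hand":1}]' 50
python3 -m inch '[{"ax":0,"ay":0,"az":0,"x":0,"y":0,"z":0,"hand":1},{"ax":0,"ay":0,"az":0,"x":0,"y":0,"z":0,"hand":1},{"ax":0,"ay":0,"az":0,"x":0,"y":0,"z":0,"hand":1},{"ax":0,"ay":0,"az":0,"x":0,"y":0,"z":0,"hand":1},{"ax":0,"ay":0,"az":0,"x":0,"y":0,"z":0,"hand":1}]'
python3 -m inch '[{"ax":0,"ay":0,"az":0,"x":0,"y":0,"z":0,"hand":1},{"ax":0,"ay":0,"az":0,"x":0,"y":0,"z":0,"hand":1},{"ax":0,"ay":0,"az":0,"x":0,"y":0,"z":0,"hand":1}]'
python3 d.py 0.631 -0.2603 0.22 56.8
```

```text
time: 4.22
eef_pos: [0.6314, -0.2606, 0.0835]
tcp_rot: [0.622, 0.336, -0.336, -0.622]
contact_force: [0.1, 0.2, -0.7]
opening: 0.457
time: 4.63
eef_pos: [0.6315, -0.2603, 0.0833]
tcp_rot: [0.622, 0.336, -0.336, -0.622]
contact_force: [1.0, 1.8, 1.1]
opening: 0.155
time: 4.88
eef_pos: [0.6314, -0.2603, 0.0833]
tcp_rot: [0.622, 0.336, -0.336, -0.622]
contact_force: [1.7, 1.5, 2.2]
opening: 0.15
t 4.88 pos [ 0.6314 -0.2603  0.0833] jaw 56.77 tilt [ 5.e-04 -1.e+00 -5.e-04] F [1.7 1.5 2.2] Tq [ 0.32 -0.23  0.01] op 0.15
shift [  -0.2 -136.7    0.3] turn [ 0.0005 -0.0005  0.0005]
```

```bash
python3 -m inch '[{"ax":0,"ay":0,"az":0,"x":0,"y":-5,"z":0,"hand":1},{"ax":0,"ay":0,"az":0,"x":0,"y":-15,"z":0,"hand":1},{"ax":0,"ay":0,"az":0,"x":0,"y":-25,"z":0,"hand":1},{"ax":0,"ay":0,"az":0,"x":0,"y":-30,"z":0,"hand":1},{"ax":0,"ay":0,"az":0,"x":0,"y":-30,"z":0,"hand":1}]'
python3 -m inch '[{"ax":0,"ay":0,"az":0,"x":0,"y":-25,"z":0,"hand":1},{"ax":0,"ay":0,"az":0,"x":0,"y":-20,"z":0,"hand":1},{"ax":0,"ay":0,"az":0,"x":0,"y":-7,"z":0,"hand":1},{"ax":0,"ay":0,"az":0,"x":0,"y":0,"z":0,"hand":1},{"ax":0,"ay":0,"az":0,"x":0,"y":0,"z":0,"hand":1}]'
python3 d.py 0.531 0.125 0.24 53.3
```

```text
time: 5.3
eef_pos: [0.6296, -0.2601, 0.1875]
tcp_rot: [-0.621, -0.335, 0.337, 0.623]
contact_force: [-0.3, -0.1, -5.7]
opening: 0.156
time: 5.72
eef_pos: [0.6304, -0.2603, 0.2389]
tcp_rot: [-0.622, -0.336, 0.337, 0.623]
contact_force: [-0.7, -0.0, -4.4]
opening: 0.153
t 5.72 pos [ 0.6304 -0.2603  0.2389] jaw 56.77 tilt [-4.e-04 -1.e+00  2.e-03] F [-0.7 -0.  -4.4] Tq [-0.03  0.05  0.02] op 0.153
shift [267.8  -0.7 294.3] turn [-0.002   0.0605 -0.0005]
```

Held (4.4 N weight). Carrying it over the collar.

```bash
python3 -m inch '[{"ax":0,"ay":0,"az":0,"x":10,"y":0,"z":11,"hand":1},{"ax":0,"ay":0,"az":0,"x":20,"y":0,"z":22,"hand":1},{"ax":0,"ay":0,"az":0,"x":26,"y":0,"z":28.6,"hand":1},{"ax":0,"ay":0,"az":0,"x":26,"y":0,"z":28.6,"hand":1},{"ax":0,"ay":0,"az":0,"x":26,"y":0,"z":28.6,"hand":1}]' >/dev/null
python3 -m inch '[{"ax":0,"ay":0,"az":0,"x":26,"y":0,"z":28.6,"hand":1},{"ax":0,"ay":0,"az":0,"x":26,"y":0,"z":28.6,"hand":1},{"ax":0,"ay":0,"az":0,"x":26,"y":0,"z":28.6,"hand":1},{"ax":0,"ay":0,"az":0,"x":26,"y":0,"z":28.6,"hand":1},{"ax":0,"ay":0,"az":0,"x":26,"y":0,"z":28.6,"hand":1}]' >/dev/null
python3 -m inch '[{"ax":0,"ay":0,"az":0,"x":20,"y":0,"z":22,"hand":1},{"ax":0,"ay":0.03,"az":0,"x":9.8,"y":0,"z":10.5,"hand":1},{"ax":0,"ay":0.03,"az":0,"x":0,"y":0,"z":0,"hand":1},{"ax":0,"ay":0,"az":0,"x":0,"y":0,"z":0,"hand":1},{"ax":0,"ay":0,"az":0,"x":0,"y":0,"z":0,"hand":1}]' >/dev/null
python3 d.py 0.531 0.125 0.24 53.3
python3 - <<'E'
from m import *
for n in("top","side"):
    c=read_camera(n); u=proj(c,(.531,.125,.2)).astype(int); print(n,u)
    x,y=u; cv2.imwrite(f"pics/{n}1.png",cv2.resize(c["img"][y-50:y+50,x-50:x+50,::-1],(400,400),interpolation=cv2.INTER_CUBIC))
cv2.imwrite("pics/g1.png",np.hstack([cv2.imread("pics/top1.png"),cv2.imread("pics/side1.png")]))
E
```

```text
t 6.97 pos [0.5303 0.1252 0.238 ] jaw 53.43 tilt [-0.0024 -1.      0.0028] F [ 0.1 -0.2 -5.5] Tq [-0.08 -0.04  0.03] op 0.153
shift [ 0.2 -2.  -0.7] turn [-0.0028  0.0022 -0.0024]
top [153 195]
side [248 118]
```

View pics/g1.png

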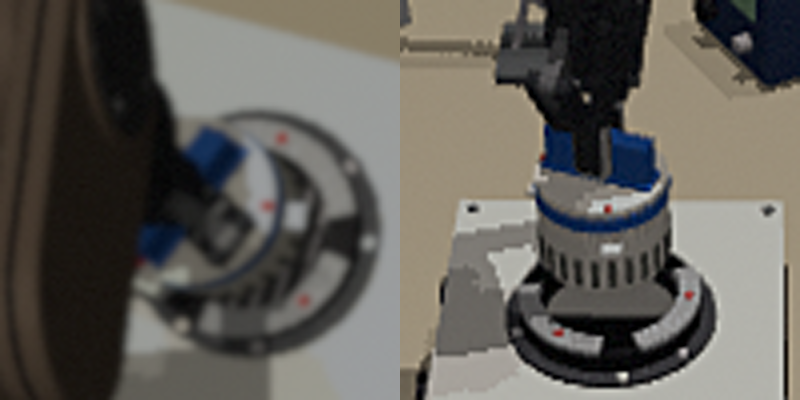

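The view shows the cartridge upright above the collar. One tick is visible in each view, top at crop (267,206) and side at crop (207,209). I'll check each against its predicted position.

```bash
python3 - <<'E'
from m import *
t=read_camera("top");s=read_camera("side"); st=get_state(); e=np.array(st["eef_pos"]); z=e[2]-.0153
for nm,c,p,a in(("top",t,(103+267/4,145+206/4),23.4),("side",s,(198+207/4,68+209/4),-96.6),("sideL",s,(198+145/4,68+158/4),143.4)):
    w=plane(c,spot(c,p,2),z); q=w-e; print(nm,w.round(4),"rel pol",np.hypot(q[0],q[1]).round(4),np.degrees(np.arctan2(q[1],q[0])).round(1),"exp",a,"center if ang ok",(w[:2]-.0373*np.array([np.cos(np.radians(a)),np.sin(np.radians(a))])).round(4))
print(e.round(4))
E
```

```text
top [0.5263 0.0868 0.2241] rel pol 0.0378 -97.9 exp 23.4 center if ang ok [0.4921 0.072 ]
side [0.5268 0.0877 0.2241] rel pol 0.0369 -97.4 exp -96.6 center if ang ok [0.531  0.1247]
sideL [0.5004 0.1471 0.2241] rel pol 0.0386 143.7 exp 143.4 center if ang ok [0.5303 0.1249]
[0.5315 0.1243 0.2394]
```

Aligned within about 0.6 mm and 1°. Lip contact is expected at TCP z≈0.175, the ledge at 0.164 and locked at 0.159. Descending, slowly at the end.

```bash
python3 -m inch '[{"ax":0,"ay":0,"az":0,"x":0.4,"y":10,"z":0,"hand":1},{"ax":0,"ay":0,"az":0,"x":0,"y":18,"z":0.3,"hand":1},{"ax":0,"ay":0,"az":0,"x":0,"y":14,"z":0,"hand":1},{"ax":0,"ay":0,"az":0,"x":0,"y":8,"z":0,"hand":1},{"ax":0,"ay":0,"az":0,"x":0,"y":4,"z":0,"hand":1}]'
python3 -m inch '[{"ax":0,"ay":0,"az":0,"x":0,"y":4,"z":0,"hand":1},{"ax":0,"ay":0,"az":0,"x":0,"y":0,"z":0,"hand":1},{"ax":0,"ay":0,"az":0,"x":0,"y":0,"z":0,"hand":1}]'
python3 d.py 0.531 0.1247 0.175 53.3
```

```text
time: 7.58
eef_pos: [0.5306, 0.125, 0.1836]
tcp_rot: [-0.631, -0.316, 0.318, 0.633]
contact_force: [-0.3, 0.4, -5.3]
opening: 0.15
time: 7.83
eef_pos: [0.5321, 0.1253, 0.1826]
tcp_rot: [0.632, 0.318, -0.317, -0.632]
contact_force: [0.1, -0.6, -4.2]
opening: 0.147
t 7.83 pos [0.5321 0.1253 0.1826] jaw 53.33 tilt [ 6.e-04 -1.e+00 -8.e-04] F [ 0.1 -0.6 -4.2] Tq [-0.05  0.02 -0.03] op 0.147
shift [-1.1  7.6  0.6] turn [0.0008 0.0005 0.0006]
```

```bash
python3 -m inch '[{"ax":0,"ay":0,"az":0,"x":-0.5,"y":1.5,"z":0,"hand":1},{"ax":0,"ay":0,"az":0,"x":0,"y":1.5,"z":0,"hand":1},{"ax":0,"ay":0,"az":0,"x":0,"y":1.5,"z":0,"hand":1},{"ax":0,"ay":0,"az":0,"x":0,"y":1,"z":0,"hand":1},{"ax":0,"ay":0,"az":0,"x":0,"y":0,"z":0,"hand":1}]'
python3 -m inch '[{"ax":0,"ay":0,"az":0,"x":0,"y":0.7,"z":0,"hand":1},{"ax":0,"ay":0,"az":0,"x":0,"y":0.7,"z":0,"hand":1},{"ax":0,"ay":0,"az":0,"x":0,"y":0.7,"z":0,"hand":1},{"ax":0,"ay":0,"az":0,"x":0,"y":0,"z":0,"hand":1}]'
python3 d.py 0.531 0.1247 0.175 53.3
```

```text
time: 8.25
eef_pos: [0.5312, 0.1249, 0.1763]
tcp_rot: [-0.632, -0.317, 0.318, 0.632]
contact_force: [-0.3, 0.3, -5.1]
opening: 0.153
time: 8.58
eef_pos: [0.5313, 0.1249, 0.1742]
tcp_rot: [-0.632, -0.317, 0.317, 0.632]
contact_force: [-0.3, 0.3, -4.8]
opening: 0.154
t 8.58 pos [0.5313 0.1249 0.1742] jaw 53.34 tilt [-2.e-04 -1.e+00  2.e-04] F [-0.3  0.3 -4.8] Tq [0.02 0.03 0.04] op 0.154
shift [-0.4 -0.8  0.1] turn [-0.0002  0.0006 -0.0002]
```

```bash
python3 -m inch '[{"ax":0,"ay":0,"az":0,"x":0,"y":0.6,"z":0,"hand":1},{"ax":0,"ay":0,"az":0,"x":0,"y":0.6,"z":0,"hand":1},{"ax":0,"ay":0,"az":0,"x":0,"y":0.6,"z":0,"hand":1},{"ax":0,"ay":0,"az":0,"x":0,"y":0,"z":0,"hand":1}]'
python3 -m inch '[{"ax":0,"ay":0,"az":0,"x":0,"y":0.6,"z":0,"hand":1},{"ax":0,"ay":0,"az":0,"x":0,"y":0.6,"z":0,"hand":1},{"ax":0,"ay":0,"az":0,"x":0,"y":0,"z":0,"hand":1}]'
python3 d.py 0.531 0.1247 0.164 53.3
```

```text
time: 8.92
eef_pos: [0.5313, 0.1249, 0.1725]
tcp_rot: [-0.632, -0.317, 0.317, 0.632]
contact_force: [0.2, -0.5, -4.3]
opening: 0.151
time: 9.17
eef_pos: [0.5313, 0.1249, 0.1712]
tcp_rot: [-0.632, -0.317, 0.317, 0.632]
contact_force: [-0.9, 0.2, -4.4]
opening: 0.154
t 9.17 pos [0.5313 0.1249 0.1712] jaw 53.34 tilt [-2.e-04 -1.e+00  3.e-04] F [-0.9  0.2 -4.4] Tq [ 0.    0.03 -0.02] op 0.154
shift [-0.4  7.2  0.1] turn [-0.0003  0.0006 -0.0002]
```

Already about 3.5 mm below lip level with no contact, so the lugs are in the mouths.

```bash
python3 -m inch '[{"ax":0,"ay":0,"az":0,"x":0,"y":0.8,"z":0,"hand":1},{"ax":0,"ay":0,"az":0,"x":0,"y":0.8,"z":0,"hand":1},{"ax":0,"ay":0,"az":0,"x":0,"y":0.8,"z":0,"hand":1},{"ax":0,"ay":0,"az":0,"x":0,"y":0.8,"z":0,"hand":1},{"ax":0,"ay":0,"az":0,"x":0,"y":0,"z":0,"hand":1}]'
python3 -m inch '[{"ax":0,"ay":0,"az":0,"x":0,"y":0.6,"z":0,"hand":1},{"ax":0,"ay":0,"az":0,"x":0,"y":0.6,"z":0,"hand":1},{"ax":0,"ay":0,"az":0,"x":0,"y":0.6,"z":0,"hand":1},{"ax":0,"ay":0,"az":0,"x":0,"y":0,"z":0,"hand":1}]'
python3 d.py 0.531 0.1247 0.164 53.3
```

```text
time: 9.58
eef_pos: [0.5312, 0.1249, 0.1679]
tcp_rot: [-0.632, -0.317, 0.318, 0.632]
contact_force: [-0.4, -0.4, -4.9]
opening: 0.154
time: 9.92
eef_pos: [0.5313, 0.1249, 0.1662]
tcp_rot: [-0.632, -0.317, 0.317, 0.632]
contact_force: [-0.1, -0.8, -4.4]
opening: 0.153
t 9.92 pos [0.5313 0.1249 0.1662] jaw 53.34 tilt [-2.e-04 -1.e+00  3.e-04] F [-0.1 -0.8 -4.4] Tq [-0.07  0.03 -0.02] op 0.153
shift [-0.3  2.2  0.1] turn [-0.0003  0.0006 -0.0002]
```

```bash
for i in 1; do :; done
python3 -m inch '[{"ax":0,"ay":0,"az":0,"x":0,"y":0.5,"z":0,"hand":1},{"ax":0,"ay":0,"az":0,"x":0,"y":0.5,"z":0,"hand":1},{"ax":0,"ay":0,"az":0,"x":0,"y":0.5,"z":0,"hand":1},{"ax":0,"ay":0,"az":0,"x":0,"y":0,"z":0,"hand":1}]' | sed -n '2p;4p'
python3 -m inch '[{"ax":0,"ay":0,"az":0,"x":0,"y":0.4,"z":0,"hand":1},{"ax":0,"ay":0,"az":0,"x":0,"y":0,"z":0,"hand":1},{"ax":0,"ay":0,"az":0,"x":0,"y":0,"z":0,"hand":1}]'| sed -n '2p;4p'
python3 -m inch '[{"ax":0,"ay":0,"az":0,"x":0,"y":0.3,"z":0,"hand":1},{"ax":0,"ay":0,"az":0,"x":0,"y":0,"z":0,"hand":1},{"ax":0,"ay":0,"az":0,"x":0,"y":0,"z":0,"hand":1}]'| sed -n '2p;4p'
python3 d.py 0.531 0.1247 0.164 53.3
```

```text
eef_pos: [0.5313, 0.1249, 0.1648]
contact_force: [-0.1, -0.3, -5.4]
eef_pos: [0.5314, 0.1249, 0.1645]
contact_force: [-0.1, 0.0, -4.2]
eef_pos: [0.5314, 0.1249, 0.1643]
contact_force: [-0.8, -0.5, -5.3]
t 10.75 pos [0.5314 0.1249 0.1643] jaw 53.34 tilt [ 1.e-04 -1.e+00 -1.e-04] F [-0.8 -0.5 -5.3] Tq [0.   0.01 0.01] op 0.15
shift [-0.4  0.3  0.2] turn [0.0001 0.0007 0.0001]
```

Ledge contact is imminent, so I'll continue in small steps.

```bash
python3 -m inch '[{"ax":0,"ay":0,"az":0,"x":0,"y":0.4,"z":0,"hand":1},{"ax":0,"ay":0,"az":0,"x":0,"y":0,"z":0,"hand":1},{"ax":0,"ay":0,"az":0,"x":0,"y":0,"z":0,"hand":1}]' | sed -n '2p;4p'
python3 -m inch '[{"ax":0,"ay":0,"az":0,"x":0,"y":0.4,"z":0,"hand":1},{"ax":0,"ay":0,"az":0,"x":0,"y":0,"z":0,"hand":1},{"ax":0,"ay":0,"az":0,"x":0,"y":0,"z":0,"hand":1}]'| sed -n '2p;4p'
python3 -m inch '[{"ax":0,"ay":0,"az":0,"x":0,"y":0.4,"z":0,"hand":1},{"ax":0,"ay":0,"az":0,"x":0,"y":0,"z":0,"hand":1},{"ax":0,"ay":0,"az":0,"x":0,"y":0,"z":0,"hand":1}]'| sed -n '2p;4p'
python3 d.py 0.531 0.1247 0.164 53.3
```

```text
eef_pos: [0.5315, 0.125, 0.1642]
contact_force: [-1.5, -0.7, -2.2]
eef_pos: [0.5315, 0.125, 0.1642]
contact_force: [-2.9, 0.1, 1.4]
eef_pos: [0.5316, 0.125, 0.1641]
contact_force: [-3.9, -0.5, 5.9]
t 11.5 pos [0.5316 0.125  0.1641] jaw 53.34 tilt [ 1.e-04 -1.e+00 -2.e-04] F [-3.9 -0.5  5.9] Tq [-0.12  0.77 -0.03] op 0.152
shift [-0.5  0.1  0.3] turn [0.0002 0.0008 0.0001]
```

Resting on the ledge at z=0.1642 as predicted, with about 10 N of contact. Twisting clockwise (+ay) in stages.

```bash
python3 -m inch '[{"ax":0,"ay":0.03,"az":0,"x":0,"y":0,"z":0,"hand":1},{"ax":0,"ay":0.04,"az":0,"x":0,"y":0,"z":0,"hand":1},{"ax":0,"ay":0.04,"az":0,"x":0,"y":0,"z":0,"hand":1},{"ax":0,"ay":0,"az":0,"x":0,"y":0,"z":0,"hand":1}]' >/dev/null; python3 d.py 0.5313 0.1249 0.164 8.3
python3 -m inch '[{"ax":0,"ay":0.04,"az":0,"x":0,"y":0,"z":0,"hand":1},{"ax":0,"ay":0.04,"az":0,"x":0,"y":0,"z":0,"hand":1},{"ax":0,"ay":0.04,"az":0,"x":0,"y":0,"z":0,"hand":1},{"ax":0,"ay":0,"az":0,"x":0,"y":0,"z":0,"hand":1}]' >/dev/null; python3 d.py 0.5313 0.1249 0.164 8.3
```

```text
t 11.83 pos [0.5328 0.1246 0.1642] jaw 47.01 tilt [ 0.0024 -1.     -0.0035] F [ 0.8 -1.6  3.1] Tq [-0.23  0.16 -0.02] op 0.156
shift [-0.9  0.2  1.3] turn [0.0025 0.6756 0.0035]
t 12.17 pos [0.5329 0.1245 0.1642] jaw 40.18 tilt [ 0.0027 -1.     -0.0032] F [ 0.1 -1.9  3.9] Tq [-0.34 -0.01 -0.05] op 0.15
shift [-1.   0.2  1.3] turn [0.0024 0.5564 0.0036]
```

```bash
python3 -m inch '[{"ax":0,"ay":0.05,"az":0,"x":0,"y":0,"z":0.4,"hand":1},{"ax":0,"ay":0.05,"az":0,"x":0,"y":0,"z":0.3,"hand":1},{"ax":0,"ay":0.05,"az":0,"x":0,"y":0,"z":0,"hand":1},{"ax":0,"ay":0.04,"az":0,"x":0,"y":0,"z":0,"hand":1},{"ax":0,"ay":0,"az":0,"x":0,"y":0,"z":0,"hand":1}]' >/dev/null; python3 d.py 0.5313 0.1249 0.164 8.3
python3 -m inch '[{"ax":0,"ay":0.05,"az":0,"x":0,"y":0,"z":0,"hand":1},{"ax":0,"ay":0.05,"az":0,"x":0,"y":0,"z":0,"hand":1},{"ax":0,"ay":0.05,"az":0,"x":0,"y":0,"z":0,"hand":1},{"ax":0,"ay":0.04,"az":0,"x":0,"y":0,"z":0,"hand":1},{"ax":0,"ay":0,"az":0,"x":0,"y":0,"z":0,"hand":1}]' >/dev/null; python3 d.py 0.5313 0.1249 0.164 8.3
```

```text
t 12.58 pos [0.5321 0.1251 0.1641] jaw 29.33 tilt [ 0.0022 -1.     -0.0021] F [ 0.  -2.3  5. ] Tq [-0.39  0.13 -0.02] op 0.149
shift [-0.8  0.1  0.2] turn [0.0017 0.3671 0.0026]
t 13.0 pos [0.5318 0.1259 0.1641] jaw 18.44 tilt [ 2.8e-03 -1.0e+00  1.0e-04] F [ 0.3 -0.5  5.8] Tq [-0.03  0.16  0.01] op 0.154
shift [-0.8  0.1 -0.7] turn [-0.0003  0.177   0.0028]
```

```bash
python3 -m inch '[{"ax":0,"ay":0.03,"az":0,"x":-0.3,"y":0,"z":-0.4,"hand":1},{"ax":0,"ay":0.03,"az":0,"x":0,"y":0,"z":0,"hand":1},{"ax":0,"ay":0.03,"az":0,"x":0,"y":0,"z":0,"hand":1},{"ax":0,"ay":0,"az":0,"x":0,"y":0,"z":0,"hand":1}]' >/dev/null; python3 d.py 0.5313 0.1249 0.164 8.3
python3 -m inch '[{"ax":0,"ay":0.03,"az":0,"x":0,"y":0,"z":0,"hand":1},{"ax":0,"ay":0.03,"az":0,"x":0,"y":0,"z":0,"hand":1},{"ax":0,"ay":0,"az":0,"x":0,"y":0,"z":0,"hand":1}]' >/dev/null; python3 d.py 0.5313 0.1249 0.164 8.3
```

```text
t 13.33 pos [0.5316 0.1256 0.1636] jaw 13.29 tilt [ 3.1e-03 -1.0e+00  7.0e-04] F [0.7 1.2 4.4] Tq [ 0.1  -0.16 -0.05] op 0.153
shift [-0.5 -0.4 -0.6] turn [-0.0009  0.0871  0.0031]
t 13.58 pos [0.5296 0.1252 0.1612] jaw 9.87 tilt [-2.8e-03 -1.0e+00  8.0e-04] F [ 0.1  0.3 -4.2] Tq [-0.03 -0.18 -0.04] op 0.155
shift [ 1.6 -2.8 -0.6] turn [-0.0008  0.0273 -0.0028]
```

It has entered the notch: the z dropped and the force is back to the weight alone. I'll centre it and lower it onto the notch floor (about 0.1592).

```bash
python3 -m inch '[{"ax":0,"ay":0.02,"az":0,"x":0.8,"y":0.6,"z":0,"hand":1},{"ax":0,"ay":0,"az":0,"x":0,"y":0.6,"z":0,"hand":1},{"ax":0,"ay":0,"az":0,"x":0,"y":0,"z":0,"hand":1}]' >/dev/null; python3 d.py 0.5313 0.1249 0.1592 8.3
python3 -m inch '[{"ax":0,"ay":0,"az":0,"x":0,"y":0.5,"z":0,"hand":1},{"ax":0,"ay":0,"az":0,"x":0,"y":0,"z":0,"hand":1},{"ax":0,"ay":0,"az":0,"x":0,"y":0,"z":0,"hand":1}]' >/dev/null; python3 d.py 0.5313 0.1249 0.1592 8.3
```

```text
t 13.83 pos [0.5305 0.125  0.1601] jaw 8.69 tilt [-3.3e-03 -1.0e+00  4.0e-04] F [-0.3 -0.4 -4.3] Tq [-0.04 -0.01 -0.  ] op 0.153
shift [ 0.8  0.9 -0.3] turn [-0.0004  0.0068 -0.0033]
t 14.08 pos [0.5314 0.1251 0.1611] jaw 8.66 tilt [-5.e-04 -1.e+00  1.e-04] F [-0.6 -0.3 -4.2] Tq [-0.03  0.03 -0.01] op 0.157
shift [-0.1  1.9 -0.2] turn [-0.0001  0.0062 -0.0005]
```

```bash
python3 -m inch '[{"ax":0,"ay":0,"az":0,"x":0,"y":0.5,"z":0,"hand":1},{"ax":0,"ay":0,"az":0,"x":0,"y":0.5,"z":0,"hand":1},{"ax":0,"ay":0,"az":0,"x":0,"y":0,"z":0,"hand":1}]' >/dev/null; python3 d.py 0.5313 0.1249 0.1592 8.3
python3 -m inch '[{"ax":0,"ay":0,"az":0,"x":0,"y":0.5,"z":0,"hand":1},{"ax":0,"ay":0,"az":0,"x":0,"y":0,"z":0,"hand":1},{"ax":0,"ay":0,"az":0,"x":0,"y":0,"z":0,"hand":1}]' >/dev/null; python3 d.py 0.5313 0.1249 0.1592 8.3
python3 -m inch '[{"ax":0,"ay":0,"az":0,"x":0,"y":0.5,"z":0,"hand":1},{"ax":0,"ay":0,"az":0,"x":0,"y":0,"z":0,"hand":1},{"ax":0,"ay":0,"az":0,"x":0,"y":0,"z":0,"hand":1}]' >/dev/null; python3 d.py 0.5313 0.1249 0.1592 8.3
```

```text
t 14.33 pos [0.5315 0.1251 0.1602] jaw 8.65 tilt [-1.e-04 -1.e+00 -0.e+00] F [-0.1 -0.9 -4.8] Tq [-0.02  0.04 -0.05] op 0.152
shift [-0.3  1.  -0.2] turn [ 0.      0.0061 -0.0001]
t 14.58 pos [0.5316 0.1251 0.1598] jaw 8.64 tilt [-0. -1.  0.] F [ 0.1 -0.5 -4.5] Tq [ 0.02 -0.01 -0.03] op 0.151
shift [-0.3  0.6 -0.2] turn [-0.     0.006 -0.   ]
t 14.83 pos [0.5316 0.1251 0.1593] jaw 8.64 tilt [-0. -1.  0.] F [-0.3 -0.6 -5.6] Tq [0.02 0.02 0.01] op 0.154
shift [-0.3  0.1 -0.2] turn [-0.     0.006 -0.   ]
```

```bash
python3 -m inch '[{"ax":0,"ay":0,"az":0,"x":0,"y":0.4,"z":0,"hand":1},{"ax":0,"ay":0,"az":0,"x":0,"y":0,"z":0,"hand":1},{"ax":0,"ay":0,"az":0,"x":0,"y":0,"z":0,"hand":1}]' >/dev/null; python3 d.py 0.5313 0.1249 0.1592 8.3
python3 -m inch '[{"ax":0,"ay":0,"az":0,"x":0,"y":0.3,"z":0,"hand":1},{"ax":0,"ay":0,"az":0,"x":0,"y":0,"z":0,"hand":1},{"ax":0,"ay":0,"az":0,"x":0,"y":0,"z":0,"hand":1}]' >/dev/null; python3 d.py 0.5313 0.1249 0.1592 8.3
```

```text
t 15.08 pos [0.5317 0.1251 0.1592] jaw 8.65 tilt [ 1.e-04 -1.e+00 -0.e+00] F [ 0.1  0.2 -3.4] Tq [0.   0.15 0.03] op 0.151
shift [-0.4  0.  -0.2] turn [0.     0.0061 0.0001]
t 15.33 pos [0.5317 0.1252 0.1592] jaw 8.65 tilt [ 1.e-04 -1.e+00 -1.e-04] F [-1.1  0.5 -0.1] Tq [-0.06  0.39 -0.02] op 0.152
shift [-0.4 -0.  -0.2] turn [0.0001 0.0061 0.0001]
```

Seated at 0.1592, with the weight taken by the floor. Releasing, then retreating up.

```bash
python3 -m inch '[{"ax":0,"ay":0,"az":0,"x":0,"y":0,"z":0,"hand":0.4},{"ax":0,"ay":0,"az":0,"x":0,"y":0,"z":0,"hand":0.2},{"ax":0,"ay":0,"az":0,"x":0,"y":0,"z":0,"hand":0},{"ax":0,"ay":0,"az":0,"x":0,"y":0,"z":0,"hand":0},{"ax":0,"ay":0,"az":0,"x":0,"y":0,"z":0,"hand":0}]'
python3 -m inch '[{"ax":0,"ay":0,"az":0,"x":0,"y":-5,"z":0,"hand":0},{"ax":0,"ay":0,"az":0,"x":0,"y":-15,"z":0,"hand":0},{"ax":0,"ay":0,"az":0,"x":0,"y":-25,"z":0,"hand":0},{"ax":0,"ay":0,"az":0,"x":0,"y":-35,"z":0,"hand":0},{"ax":0,"ay":0,"az":0,"x":0,"y":-30,"z":0,"hand":0}]'
python3 d.py 0.45 0.35 0.26 8.3
```

```text
time: 15.75
eef_pos: [0.5319, 0.1252, 0.159]
tcp_rot: [0.705, 0.054, -0.053, -0.705]
contact_force: [0.0, 0.2, 0.5]
opening: 0.505
time: 16.17
eef_pos: [0.5314, 0.1251, 0.2703]
tcp_rot: [0.705, 0.053, -0.053, -0.705]
contact_force: [0.7, 0.4, 0.1]
opening: 0.494
t 16.17 pos [0.5314 0.1251 0.2703] jaw 8.65 tilt [-0. -1. -0.] F [0.7 0.4 0.1] Tq [ 0.02  0.   -0.02] op 0.494
shift [-46.7  10.3 234.5] turn [ 0.      0.0061 -0.    ]
```

Moving the arm aside to look.

```bash
python3 -m inch '[{"ax":0,"ay":0,"az":0,"x":-7,"y":0,"z":35,"hand":0},{"ax":0,"ay":0,"az":0,"x":-7,"y":0,"z":35,"hand":0},{"ax":0,"ay":0,"az":0,"x":-7,"y":0,"z":35,"hand":0},{"ax":0,"ay":0,"az":0,"x":-7,"y":0,"z":35,"hand":0},{"ax":0,"ay":0,"az":0,"x":-7,"y":0,"z":35,"hand":0}]' >/dev/null
python3 -m inch '[{"ax":0,"ay":0,"az":0,"x":-7,"y":0,"z":35,"hand":0},{"ax":0,"ay":0,"az":0,"x":-7,"y":0,"z":35,"hand":0},{"ax":0,"ay":0,"az":0,"x":-7,"y":0,"z":35,"hand":0},{"ax":0,"ay":0,"az":0,"x":0,"y":0,"z":0,"hand":0},{"ax":0,"ay":0,"az":0,"x":0,"y":0,"z":0,"hand":0}]'
python3 - <<'E'
from m import *
t=read_camera("top");s=read_camera("side")
a=t["img"][155:245,115:235,::-1];b=s["img"][100:190,190:310,::-1]
cv2.imwrite("pics/f1.png",np.hstack([cv2.resize(v,(400,300),interpolation=cv2.INTER_CUBIC) for v in(a,b)]))
def near(c,zs,A):
    for z,k in zs:
        for g in A:
            p=np.array([.5313+.0373*np.cos(np.radians(g)),.1249+.0373*np.sin(np.radians(g)),z]); u=proj(c,p)
            try: q=spot(c,u,2); print(g,u.round(1),q.round(1),plane(c,q,z).round(4))
            except Exception as e: print(g,"x")
for n,c in(("top",t),("side",s)): print(n); near(c,[(.144,0)],(-21.4,98.6,-141.4))
E
```

```text
time: 17.0
eef_pos: [0.4332, 0.395, 0.2689]
tcp_rot: [0.705, 0.055, -0.054, -0.705]
contact_force: [0.4, -0.5, 0.2]
opening: 0.503
top
-21.4 [168.4 183.5] [168.6 183.6] [0.5658 0.111  0.144 ]
98.6 [143.6 203.2] [142.9 204.4] [0.5232 0.1632 0.144 ]
-141.4 [172.7 213.8] [172.8 213.6] [0.5026 0.1013 0.144 ]
side
-21.4 [264.4 137.2] [264.4 137. ] [0.5662 0.1121 0.144 ]
98.6 [244.1 127.8] [242.  126.6] [0.5216 0.1681 0.144 ]
-141.4 [240.3 144.3] [240.5 144. ] [0.5029 0.1025 0.144 ]
```

View pics/f1.png

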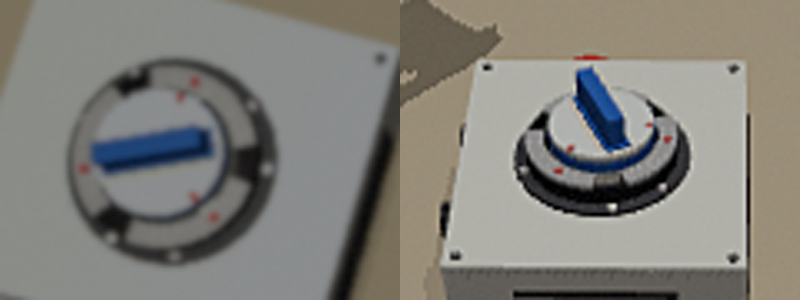

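The picture shows the cartridge level in the collar. Its visible ticks (crop (181,97) and (195,198), top) line up with the red lip dots (195,82) and (213,217), and the mouths are clear. The arm is well away, so I'm handing in.

```bash
python3 -c "
from plant import *
print(sign_off())"
```

```text
the job is handed in; nothing more can be done
None
```

I fitted the fresh cartridge into the collar, locked and level, and handed the job in with about 17 s on the clock. No verdict is reported.

- **Entry:** I found the mouths from the lip dots in both cameras. The lugs went straight through them with no lip contact to feel, so I never had to rest it on the lip and search. They met the ledge at TCP z 0.164 as predicted, with about 10 N of contact.
- **Locking:** I turned it clockwise under about 9 N. After about 40° it dropped toward the notches, and it was seated on the notch floor at z 0.159. That is 5 mm below the ledge, as specified. I then released it and moved the arm clear.

**Last checks:**
- In both final views, two of the ticks lie within about 0.6 mm of their predicted locked positions once each camera's own offset is taken out, and the cartridge looks level.
- The third tick, at the bar's end, was hidden by the bar, so its reading disagreed by several mm and I ignored it.
- The force reading was near zero after release.
- I did not re-measure the spent cartridge, bottle, jar and reel at the end, but the arm stayed clear of them throughout.

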